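Flip the peg board onto the trainer deck

TASK

The peg board of the surgical skills trainer lies pegs down on the table in front of the trainer's raised deck. With your fingertips only, push it against the front edge of the deck until it tips up and flips over onto the deck with its pegs up, then push it back along the deck until it sits flush against the rear rail. Do not pinch the board between the fingers or pick it up, and leave the bowl, the bottle and the forceps where they are.

Things in the scene. Friction and masses are not known exactly. Their poses are not given: they have to be found in the camera images.
- trainer: Fixed black deck, 155 mm deep (x) x 220 mm wide (y), flat top 22 mm above the table, front face a plain upright wall. A rail 14 mm thick, 14 mm above the deck, runs along its rear; the rail's front face is 135 mm behind the deck's front edge. Origin: at table height under the middle of the front edge; x points from front edge to rail (away from the robot), y along the edge, z up.
- pegboard: Loose white plate 100 (x) x 90 (y) x 6 mm, about 110 g; eight pegs, 8 mm thick, stand 15 mm out of its -z face, the outer ones 9 mm in from the edges. Origin: centre of the plate; z points away from the pegs (up at first, down when flipped). It starts on its pegs, origin 18 mm up, its +x edge 10 to 40 mm before the deck's front face and nearly parallel (0.15 rad). Fingertip friction is about 1.
- bowl: Bystander: loose open steel bowl, 80 mm across, 32 mm high, on the table to the left (+y) of the deck. Origin: centre of its underside.
- bottle: Bystander: loose closed bottle, 44 mm across, 110 mm high, upright on the table to the right (-y) of the deck. Origin: centre of its underside.
- forceps: Bystander: loose steel forceps with two black finger loops, 160 mm long (x), 12 mm high at most, lying on the table at the right front of the deck. Origin: at its hinge, at table height.
- corner0 (a point): corner of the peg board's plate at its -x, -y side, half-way through the thickness
- corner1 (a point): corner of the plate at -x, +y
- corner2 (a point): corner of the plate at +x, -y
- corner3 (a point): corner of the plate at +x, +y
Mind the look-alikes: they are no part of the job. Of the things shaped like the pegboard, the white one is meant.

How it is judged:
By the outcome, as a careful person would: the job done as asked, in the order asked, and still so for the second after the job is handed in, with the robot touching nothing.
It also fails if it takes over 64 s, if anything falls off the work surface, if the arm or the gripper's body presses on something with over 40 N, if the wrist force passes 120 N, or if a joint passes its speed limit or range.

ROBOT

A 7-joint arm with a two-finger parallel gripper is mounted at the origin on the work surface. World frame = base frame: x ahead of the robot, y to its left, z up, the work surface at z = 0. Lengths are in m, angles in rad, forces in N, time in s.
With the tool pointing down it reaches from about 0.35 to 0.9 m from the base axis. Payload 8.1 kg.
Tool frame: the origin (TCP) lies midway between the tips of the shut fingers; the grasp point (between the pads) lies 19 mm behind it (pinch_z is the distance from the TCP to the grasp point, in m); z points along the fingers, y is the direction in which the jaws open and shut (so a half turn about z gives the same grasp; the last joint's range is limited). The gripper opens to 85 mm and grips with 20 to 120 N. Pads are 22 mm wide; open, the fingers measure 114 mm over their backs; the gripper's body (76 mm by 85 mm) begins 54 mm behind the grasp point. The pads swing forward as they close: fully open they stand 13 mm farther back than shut.
Start: joints at [-1.322, 0.434, 0.025, 1.573, -0.012, 1.134, -0.075], TCP at [0.215, 0.587, 0.194] pointing down, gripper open.
Joint ranges: [-2.62, 2.62], [-0.44, 2.09], [-1.27, 1.32], [0.08, 2.57], [-1.32, 4.46], [0.12, 2], [-2.74, 2.74]. Speed limits (rad/s): [2.22, 2.22, 3.01, 3.01, 3.14, 3.14, 3.14].

INTERFACE

Orientations are given as a unit quaternion [w, x, y, z].
In Python, from station import * gives the robot as it stands. The module is installed in compiled form; this text tells all that it offers. Calls block until the motion is done:
- move_pose(position, orientation): joint-space move of the TCP to a pose.
- servo_line(position, attitude=None, speed=0.15): straight line of the TCP; attitude=None keeps the orientation; speed is the mean speed in m/s.
- move_j(angles): joint-space move.
- set_gripper(opening, force=None): finger opening in m; force is the grip in N (None keeps the last); returns when the fingers have stopped.
- dwell(seconds).
- solve_ik(position, orientation): joint angles nearest the present ones, or None.
- capture(name): name is "side" or "top" or "wrist"; returns (picture, depth): 400x640x3 uint8, blue, green, red; 400x640 float32, m along the optical axis (not along the pixel's ray), 0 where there is no reading.
- get_calibration(name): a dict with "camera_matrix" (3x3 intrinsics, pixels), "T" (4x4, takes a point from camera to world coordinates). Camera axes: x right, y up, looking along -z (the intrinsics and any distortion apply to the point x, -y, -z); pixel columns grow to the right and rows downward; lengths in m; the calibration is good to about 2 mm. A picture is of the moment at which its call begins: read the wrist's pose just before it. get_calibration takes no time and is no camera call; for the wrist camera it gives the pose at the moment of the call.
A pose or a line that the arm cannot do raises MotionError and nothing moves.
- job_done(): hands the job in, once; it reports no verdict.
Readings, each from a call of its own:
- read_time_s(): time.
- read_joint_pos(): joint angles.
- read_qd(): joint speeds.
- read_joint_efforts(): joint torques, N m.
- read_eef_pos(): TCP position.
- read_eef_rot(): TCP orientation.
- read_wrist_force(): force on the tool from outside, world axes, zero at the start.
- read_moment(): the same for the moment, N m.
- read_finger_gap(): finger opening in m.
Only numpy, scipy, OpenCV 4.12 (cv2) and the standard library are available. Lean on these libraries where they do the work, as an engineer would, in place of code of your own. Each camera call takes 0.05 s, during which the arm holds its last target.

## Working session

There is one attempt and no reset: what is moved stays moved. The work goes in short steps, each a Python script; the robot and the scene stay as the last script left them, time stands still between calls to the robot, and variables do not carry over. Pictures are saved under pics/ and viewed, and the job is handed in when it is done.

```bash
mkdir -p pics; ls; python3 - <<'E'
from station import *
import cv2,numpy as np
for n in ["side","top","wrist"]:
    p,d=capture(n); cv2.imwrite(f"pics/{n}0.png",p); np.save(f"{n}0.npy",d)
    c=get_calibration(n); print(n,np.round(c["camera_matrix"],1).tolist(),np.round(c["T"],3).tolist(),[k for k in c])
print(read_time_s(),read_eef_pos(),read_eef_rot(),read_finger_gap())
E
```

```text
pics
side [[440.7, 0.0, 317.3], [0.0, 440.7, 204.7], [0.0, 0.0, 1.0]] [[0.971, 0.152, -0.182, 0.371], [-0.237, 0.667, -0.706, -0.539], [0.015, 0.729, 0.684, 0.639], [0.0, 0.0, 0.0, 1.0]] ['camera_matrix', 'T']
top [[425.2, 0.0, 318.8], [0.0, 425.2, 196.1], [0.0, 0.0, 1.0]] [[-0.013, 0.998, -0.068, 0.48], [-1.0, -0.014, -0.011, 0.054], [-0.012, 0.068, 0.998, 0.986], [0.0, 0.0, 0.0, 1.0]] ['camera_matrix', 'T']
wrist [[288.9, 0.0, 321.2], [0.0, 288.9, 199.5], [0.0, 0.0, 1.0]] [[0.344, -0.891, -0.297, 0.14], [0.939, 0.326, 0.111, 0.616], [-0.002, -0.317, 0.949, 0.373], [0.0, 0.0, 0.0, 1.0]] ['camera_matrix', 'T']
0.15 [0.21528893 0.5863025  0.1933002 ] [-4.22393484e-05  1.75033281e-01  9.84562328e-01 -6.09799801e-04] 0.08513725326799197
```

View pics/top0.png

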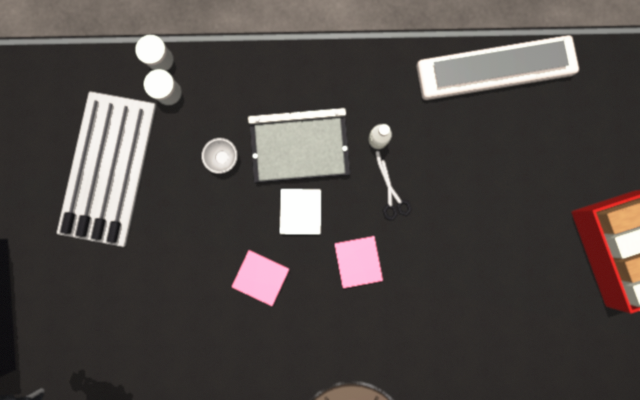

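View pics/side0.png

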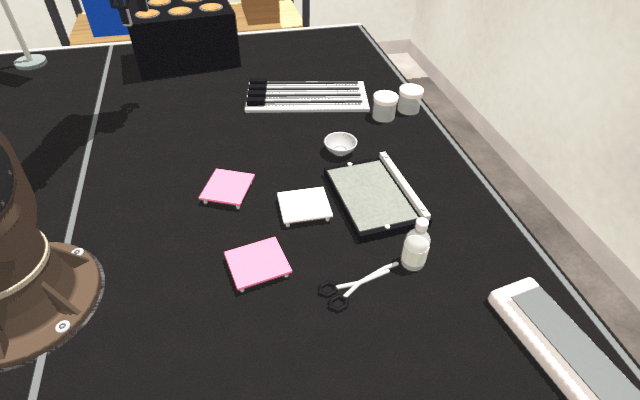

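The top view shows three things shaped like the board: white at (300,211), pink at (260,278) and pink at (358,262). I choose the white one, in front of the grey deck at (300,150). Next I take a close crop and measure.

```bash
cat > h.py <<'E'
from station import *
import cv2,numpy as np
def ray(n,uv,z,c=None):
    c=c or get_calibration(n);K=c["camera_matrix"];T=c["T"]
    uv=np.atleast_2d(np.asarray(uv,float))
    d=np.c_[(uv[:,0]-K[0,2])/K[0,0],-(uv[:,1]-K[1,2])/K[1,1],-np.ones(len(uv))]@T[:3,:3].T
    o=T[:3,3]; s=(z-o[2])/d[:,2]
    return o+d*s[:,None]
def cloud(n,d,c=None):
    c=c or get_calibration(n);K=c["camera_matrix"];T=c["T"]
    v,u=np.mgrid[:d.shape[0],:d.shape[1]]
    P=np.stack([(u-K[0,2])/K[0,0]*d,-(v-K[1,2])/K[1,1]*d,-d],-1)
    return P@T[:3,:3].T+T[:3,3]
E
python3 - <<'E'
from h import *
for n in ["top","side"]:
    p=cv2.imread(f"pics/{n}0.png"); d=np.load(f"{n}0.npy")
    box=(190,100,250,160) if n=="top" else (190,140,270,150)
    x,y,w,h=box
    cv2.imwrite(f"pics/{n}0crop.png",cv2.resize(p[y:y+h,x:x+w],None,fx=3 if n=="top" else 2.8,fy=3 if n=="top" else 2.8,interpolation=cv2.INTER_CUBIC))
    P=cloud(n,d)
    m=((p.min(2)>150)).astype(np.uint8)
    cs,_=cv2.findContours(m,cv2.RETR_EXTERNAL,cv2.CHAIN_APPROX_NONE)
    for c in cs:
        if cv2.contourArea(c)<150: continue
        r=cv2.minAreaRect(c); b=cv2.boxPoints(r)
        print(n,np.round(r[0]),np.round(r[1]),"area",cv2.contourArea(c))
        if n=="top":print(np.round(ray(n,b,0.021 if abs(r[0][1]-211)<8 else .036),4)[:,:2].tolist())
    if n=="top":
        for u,v in [(300,211),(300,150),(300,190),(300,116),(255,180),(345,180),(300,240)]: print(u,v,np.round(P[v,u],4))
E
```

```text
top [260. 278.] [44. 40.] area 1661.0
[[0.3477, 0.2597], [0.4265, 0.2222], [0.3849, 0.1346], [0.3066, 0.1724]]
top [358. 262.] [44. 40.] area 1670.0
[[0.4387, 0.031], [0.4537, -0.0555], [0.3578, -0.0715], [0.3429, 0.0145]]
top [630. 243.] [23. 26.] area 499.0
[[0.4473, -0.5851], [0.4648, -0.6408], [0.416, -0.6538], [0.3985, -0.5984]]
top [300. 211.] [44. 40.] area 1751.5
[[0.5637, 0.1529], [0.5624, 0.0618], [0.4627, 0.0631], [0.4638, 0.1536]]
top [387. 179.] [51. 12.] area 229.0
[[0.632, -0.0611], [0.6397, -0.0878], [0.53, -0.1177], [0.5224, -0.0911]]
top [219. 155.] [34. 34.] area 916.5
[[0.6809, 0.3276], [0.6797, 0.2504], [0.6022, 0.2503], [0.6033, 0.3272]]
top [380. 134.] [20. 19.] area 303.0
[[0.7071, -0.0555], [0.7064, -0.0984], [0.6607, -0.0973], [0.6614, -0.0546]]
top [300. 149.] [54. 94.] area 4470.5
[[0.707, 0.2176], [0.7217, 0.0041], [0.5986, -0.0039], [0.5839, 0.2077]]
top [296. 115.] [ 7. 98.] area 588.0
[[0.7303, 0.2241], [0.7455, 0.003], [0.7287, 0.0019], [0.7135, 0.2227]]
top [106. 168.] [ 68. 148.] area 6157.5
[[0.4707, 0.6538], [0.7995, 0.5894], [0.7625, 0.4354], [0.
[... 456 characters left out ...]
[0.7275 0.1048 0.0376]
255 180 [0.5851 0.2099 0.0214]
345 180 [0.5844 0.0035 0.0008]
300 240 [0.4468 0.1096 0.0008]
side [ 37. 376.] [ 8. 50.] area 299.0
side [561. 349.] [179.  57.] area 7929.0
side [369. 279.] [14. 66.] area 341.5
side [258. 261.] [39. 58.] area 2051.5
side [305. 205.] [34. 52.] area 1485.0
side [227. 186.] [51. 32.] area 1213.0
side [386. 210.] [132.  67.] area 5028.5
side [ 79. 191.] [  6. 107.] area 425.0
side [340. 142.] [19. 33.] area 485.5
side [386.  98.] [16. 25.] area 320.0
side [307.  96.] [ 28. 124.] area 1782.5
side [438. 189.] [378. 401.] area 48244.0
side [68. 16.] [40. 15.] area 410.0
side [54. 50.] [133.  80.] area 2383.5
side [ 4. 34.] [65. 23.] area 653.5
```

View pics/top0crop.png

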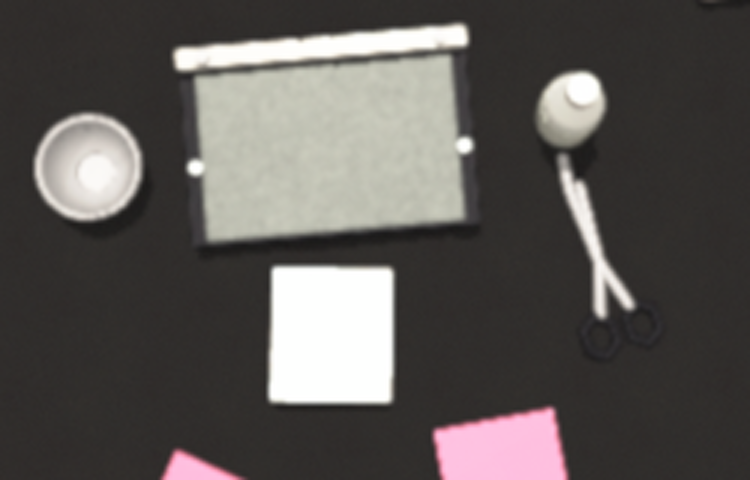

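View pics/side0crop.png

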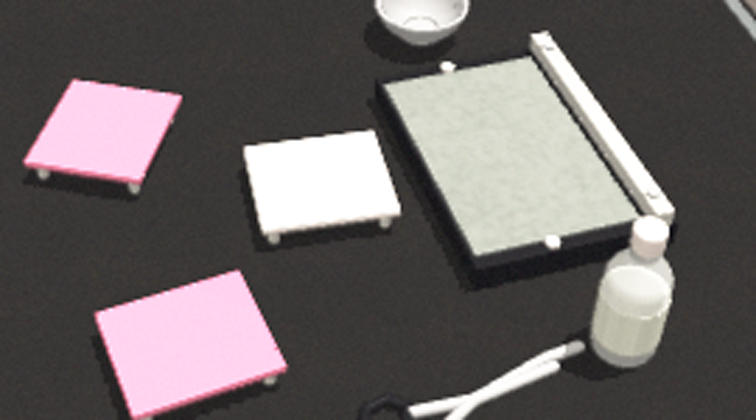

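The crop confirms it: the white plate sits alone in front of the deck at top-view (300,211), and the pink ones are decoys. The bottle is at (380,134), the forceps at (390,180) and the bowl at (219,155). Next I refine the deck frame from the edges and depth, and check IK.

```bash
python3 - <<'E'
from h import *
d=np.load("top0.npy");p=cv2.imread("pics/top0.png");P=cloud("top",d)
g=p.mean(2)
psi=0.0687;ex=np.array([np.cos(psi),np.sin(psi)]);ey=np.array([-ex[1],ex[0]])
# profile along deck at column lines: height
for u in (270,300,330):
    print(u,[(v,round(float(P[v,u]@np.r_[ex,0]),3),round(float(P[v,u,2]),3),int(g[v,u])) for v in list(range(106,128,2))+list(range(174,196))])
# row where height jumps, front edge fit (depth)
pts=[]
for u in range(258,342,3):
    for v in range(192,168,-1):
        if P[v,u,2]>0.015 and P[v-2,u,2]>.015 and not(278<u<322 and v>186):
            pts.append((u,v+.5));break
pts=np.array(pts);w=ray("top",pts,0.022)
print(np.round(np.polyfit(w[:,1],w[:,0],1),4), np.polyval(np.polyfit(w[:,1],w[:,0],1),.103))
E
python3 - <<'E'
from h import *
from scipy.spatial.transform import Rotation as R
psi=0.0687
def Q(a):
    ex=np.array([np.cos(psi),np.sin(psi),0]);ey=np.array([-ex[1],ex[0],0]);ez=np.array([0,0,1.])
    z=np.sin(a)*ex-np.cos(a)*ez
    q=R.from_matrix(np.c_[np.cross(ey,z),ey,z]).as_quat();return np.r_[q[3],q[:3]]
for a in (0,.3,.45,.55):
    for p in ([.42,.1,.2],[.44,.1,.006],[.5,.1,.1],[.6,.11,.12],[.62,.11,.03]):
        s=solve_ik(p,Q(a));print(a,p,None if s is None else np.round(s,2))
print([np.round(read_wrist_force(),2) for _ in range(3)])
E
```

```text
270 [(106, 0.773, -0.001, 45), (108, 0.768, 0.0, 45), (110, 0.763, 0.001, 45), (112, 0.758, 0.0, 48), (114, 0.747, 0.023, 154), (116, 0.739, 0.035, 251), (118, 0.735, 0.035, 252), (120, 0.731, 0.033, 235), (122, 0.728, 0.025, 92), (124, 0.724, 0.023, 139), (126, 0.719, 0.023, 192), (174, 0.609, 0.02, 189), (175, 0.607, 0.018, 188), (176, 0.604, 0.024, 187), (177, 0.602, 0.022, 185), (178, 0.6, 0.024, 171), (179, 0.598, 0.021, 130), (180, 0.595, 0.022, 74), (181, 0.593, 0.019, 34), (182, 0.593, 0.001, 27), (183, 0.591, -0.0, 30), (184, 0.588, 0.001, 36), (185, 0.586, -0.0, 41), (186, 0.584, -0.001, 45), (187, 0.581, 0.001, 45), (188, 0.579, -0.002, 47), (189, 0.577, 0.0, 46), (190, 0.575, -0.001, 47), (191, 0.572, -0.0, 46), (192, 0.57, 0.001, 46), (193, 0.567, 0.001, 46), (194, 0.565, -0.001, 45), (195, 0.563, -0.001, 45)]
300 [(106, 0.767, -0.001, 43), (108, 0.762, -0.0, 45), (110, 0.757, -0.001, 53), (112, 0.746, 0.023, 203), (114, 0.737, 0.039, 253), (116, 0.733, 0.038, 253), (118, 0.729, 0.034, 233), (120, 0.729, 0.019, 86), (122, 0.723, 0.024, 171), (124, 0.718, 0.023, 189), (12
[... 2128 characters left out ...]
2] [-1.   -0.21  0.38  2.4   0.55  0.61  0.62]
0.45 [0.44, 0.1, 0.006] [-0.09  0.42 -0.52  2.57  2.05  0.45 -0.9 ]
0.45 [0.5, 0.1, 0.1] [-0.71  0.17  0.33  2.41  0.54  0.17  0.73]
0.45 [0.6, 0.11, 0.12] [-0.53  0.28  0.23  2.17  0.19  0.27  1.13]
0.45 [0.62, 0.11, 0.03] [-0.21  0.47 -0.16  2.17  1.26  0.2   0.09]
0.55 [0.42, 0.1, 0.2] [-1.05 -0.25  0.34  2.49  0.79  0.57  0.33]
0.55 [0.44, 0.1, 0.006] None
0.55 [0.5, 0.1, 0.1] [ 0.16  0.24 -0.7   2.44  1.59  0.37 -0.34]
0.55 [0.6, 0.11, 0.12] [-0.4   0.27  0.03  2.25  1.    0.18  0.32]
0.55 [0.62, 0.11, 0.03] [ 0.42  0.74 -1.06  2.22  1.77  0.77 -0.26]
[array([-0.55, -0.54, -0.05]), array([-0.55, -0.54, -0.05]), array([-0.55, -0.54, -0.05])]
```

Deck front edge is at (0.5866, 0.103) with yaw 0.0685. J6 limits outward tilt, so I use a small tilt of 0.2 rad. Next: go behind the board and touch the table to get the true fingertip height.

```bash
cat >> h.py <<'E'
from scipy.spatial.transform import Rotation as R
psi=0.0685;W=np.array([.5866,.103,0]);ex=np.array([np.cos(psi),np.sin(psi),0]);ey=np.array([-ex[1],ex[0],0]);ez=np.array([0,0,1.])
def Q(a):
    z=np.sin(a)*ex-np.cos(a)*ez
    q=R.from_matrix(np.c_[np.cross(ey,z),ey,z]).as_quat();return np.r_[q[3],q[:3]]
def w(x,y,z): return W+x*ex+y*ey+z*ez
def dk(p): 
    q=np.asarray(p)-W; return np.array([q@ex,q@ey,q[2]])
def F():
    f=np.asarray(read_wrist_force()); return np.array([f@ex,f@ey,f[2]])
E
python3 - <<'E'
from h import *
set_gripper(.03,20)
a=.2
move_pose(w(-.165,.012,.15),Q(a)); print(read_time_s(),F())
t=read_time_s()
servo_line(w(-.165,.012,.025),speed=.12); print(read_time_s()-t,dk(read_eef_pos()),np.round(read_joint_pos(),2),read_finger_gap())
dwell(.1);f0=F();print(f0)
for z in np.arange(.021,-.002,-.002):
    servo_line(w(-.165,.012,z),speed=.04); f=F()-f0
    print(round(z,4),dk(read_eef_pos())[2].round(4),f.round(2))
    if f[2]>1.5: break
print(read_time_s())
E
```

```text
2.6167 [ 0.59160104  0.17309063 -0.21359261]
1.1916000000000002 [-0.16462744  0.01211726  0.02539955] [-0.66  0.3   0.28  2.41 -0.07  0.25  1.3 ] 0.03005962416301273
[-1.47841847  0.06223046  0.6001755 ]
0.021 0.0209 [ 1.82 -0.74 -0.91]
0.019 0.0189 [ 2.04  0.42 -0.48]
0.017 0.0169 [ 1.56 -0.93 -0.67]
0.015 0.0149 [ 1.94 -0.62  0.38]
0.013 0.0129 [ 1.45 -1.44 -0.32]
0.011 0.0109 [0.95 0.25 0.12]
0.009 0.0089 [1.11 0.06 0.07]
0.007 0.0069 [ 1.87  0.04 -1.64]
0.005 0.0049 [ 1.75  0.51 -1.  ]
0.003 0.0029 [ 1.57 -0.66 -0.39]
0.001 0.0009 [ 0.98 -0.65 -1.02]
-0.001 -0.0011 [ 2.82  0.95 -0.61]
6.9083
```

```bash
python3 - <<'E'
from h import *
f0=F()
for z in np.arange(-.002,-.012,-.001):
    servo_line(w(-.165,.012,z),speed=.04); f=F()-f0
    print(round(z,4),dk(read_eef_pos())[2].round(4),f.round(2))
    if f[2]>2.5: break
print(read_time_s())
p,d=capture("side");cv2.imwrite("pics/s1.png",cv2.resize(p[100:300,150:450],None,fx=2.6,fy=2.6,interpolation=cv2.INTER_CUBIC))
E
```

```text
-0.002 -0.0021 [-1.52 -0.95  0.19]
-0.003 -0.0031 [-1.09 -1.42  0.19]
-0.004 -0.0041 [-0.87 -1.14 -0.23]
-0.005 -0.0051 [-1.18 -0.56  0.27]
-0.006 -0.0061 [-1.22 -1.57  1.09]
-0.007 -0.0071 [-0.65 -1.29  0.11]
-0.008 -0.0081 [-1.91 -1.2   0.02]
-0.009 -0.0091 [-1.97 -0.88  0.  ]
-0.01 -0.0101 [-0.72 -1.2   0.07]
-0.011 -0.0111 [-0.85 -1.37  0.2 ]
9.4083
```

View pics/s1.png

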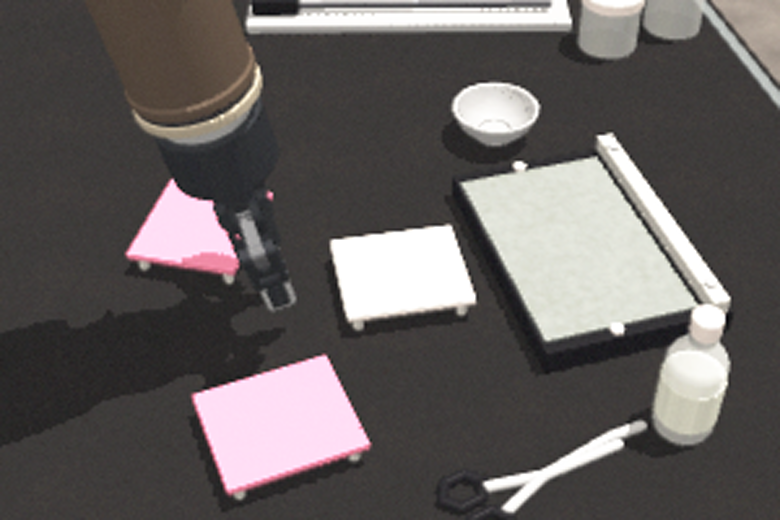

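```bash
python3 - <<'E'
from h import *
for z in (0,.01,.02): print(z,dk(ray("side",[[150+280/2.6,100+305/2.6]],z)[0]).round(4))
p,d=capture("side");P=cloud("side",d)
for u,v in [(256,214),(258,216),(260,214),(254,210)]: print(dk(P[v,u]).round(4))
p,d=capture("wrist");cv2.imwrite("pics/w1.png",p)
print(dk(read_eef_pos()),np.round(F(),2),np.round(read_joint_efforts(),2),read_finger_gap())
E
```

```text
0 [-0.1722  0.0201  0.    ]
0.01 [-0.1736  0.01    0.01  ]
0.02 [-1.749e-01 -1.000e-04  2.000e-02]
[-0.1793 -0.0141  0.0435]
[-0.1759 -0.0143  0.0374]
[-0.1722 -0.0179  0.0451]
[-0.1823 -0.0143  0.0552]
[-0.16498813  0.01199284 -0.01099295] [-0.4  -0.2   0.05] [ 1.000e-02 -4.333e+01  2.630e+00 -1.220e+01  5.000e-02 -1.190e+00
  0.000e+00] 0.0300855062889255
```

View pics/w1.png

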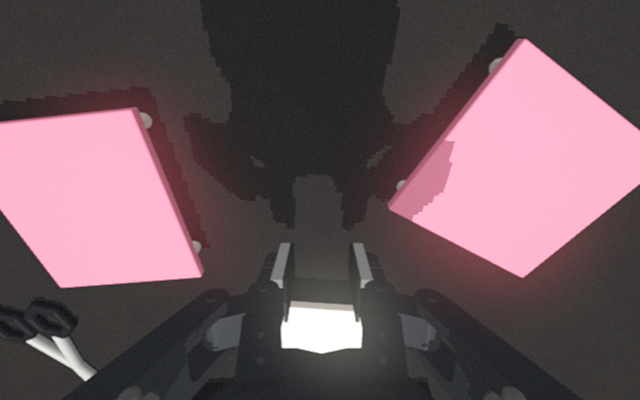

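```bash
python3 - <<'E'
from h import *
p,d=capture("side");P=cloud("side",d)
cv2.imwrite("pics/s2.png",cv2.resize(p[170:240,220:310],None,fx=8,fy=8,interpolation=cv2.INTER_NEAREST))
for v in range(204,236,2): print(v,[(dk(P[v,u])*1000).round().astype(int).tolist() for u in (250,254,258,262,266)])
print(read_time_s(),read_eef_pos())
E
```

```text
204 [[-192, -44, 100], [-185, -44, 98], [-178, -43, 95], [-155, 55, 2], [-147, 53, 1]]
206 [[-192, -43, 94], [-184, -32, 82], [-177, -37, 84], [-157, 50, 1], [-149, 47, 1]]
208 [[-191, -32, 79], [-184, -33, 78], [-177, -34, 77], [-158, 43, 2], [-150, 42, 1]]
210 [[-192, -34, 76], [-182, -14, 55], [-175, -15, 54], [-159, 36, 2], [-152, 34, 2]]
212 [[-184, 40, 0], [-182, -12, 48], [-175, -14, 48], [-167, -9, 41], [-152, 32, -2]]
214 [[-185, 34, 0], [-183, -16, 46], [-175, -12, 41], [-167, -7, 34], [-154, 24, 1]]
216 [[-187, 28, 0], [-184, -15, 40], [-176, -16, 39], [-167, -8, 29], [-155, 21, -2]]
218 [[-188, 21, 1], [-183, -9, 29], [-172, 17, 1], [-164, 16, 0], [-157, 11, 2]]
220 [[-189, 16, 1], [-181, 13, 1], [-173, 12, 0], [-166, 9, 1], [-158, 5, 3]]
222 [[-190, 10, 1], [-182, 10, -1], [-175, 6, 1], [-167, 4, 0], [-159, 1, 1]]
224 [[-191, 4, 2], [-184, 0, 3], [-176, 1, 0], [-168, -1, 0], [-160, -3, -1]]
226 [[-192, 1, -1], [-185, -4, 1], [-177, -5, 1], [-169, -5, -2], [-161, -8, -1]]
228 [[-193, -7, 1], [-186, -7, 0], [-178, -12, 2], [-171, -15, 3], [-163, -14, -1]]
230 [[-194, -12, 1], [-187, -12, -1], [-179, -15, 0], [-172, -18, 1], [-164, -22, 2]]
232 [[-195, -17, 1], [-188, -19, 0], [-180, -20, -1], [-173, -26, 3], [-165, -24, -1]]
234 [[-197, -22, 1], [-189, -25, 2], [-181, -26, 0], [-174, -30, 2], [-166, -31, 1]]
9.6083 [ 0.42119671  0.10366793 -0.0109841 ]
```

View pics/s2.png

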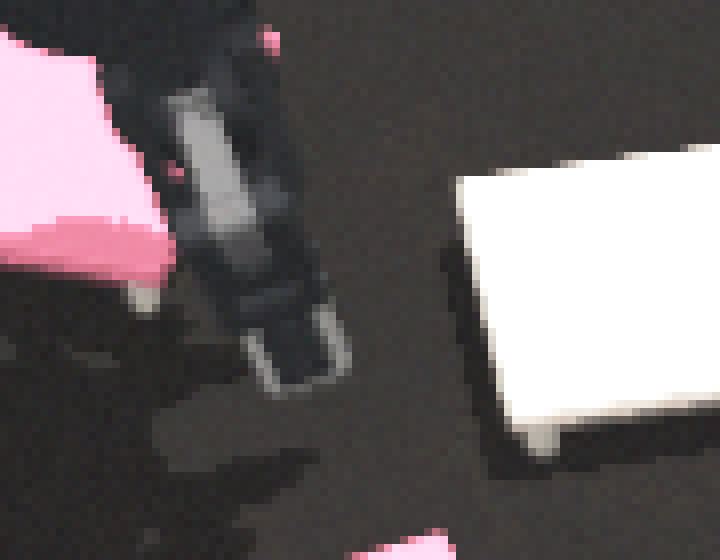

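The tip is visibly about 30 mm above the table (pixel (257,218)), although the TCP reads -11 mm. So the real tip sits about 40 mm behind the nominal TCP at this opening. I keep descending by touch.

```bash
python3 - <<'E'
from h import *
f0=np.mean([F() for _ in range(1)],0)
for z in list(np.arange(-.015,-.030,-.004))+list(np.arange(-.031,-.05,-.0015)):
    try: servo_line(w(-.165,.012,z),speed=.05)
    except MotionError as e: print(z,e);break
    f=F()-f0
    print(round(z,4),dk(read_eef_pos())[2].round(4),f.round(2))
    if f[2]>2.5: break
print(read_time_s(),np.round(read_joint_pos(),2))
E
```

```text
-0.015 -0.0153 [ 1.63 -0.58 -0.58]
-0.019 the arm cannot follow that straight line within its joint ranges
9.8583 [-0.59  0.4   0.2   2.44 -0.1   0.12  1.32]
```

```bash
python3 - <<'E'
from h import *
t=read_time_s();set_gripper(0);print(read_time_s()-t,read_finger_gap(),dk(read_eef_pos()))
p,d=capture("side");P=cloud("side",d)
cv2.imwrite("pics/s3.png",cv2.resize(p[170:240,220:310],None,fx=8,fy=8,interpolation=cv2.INTER_NEAREST))
for v in range(204,226,2): print(v,[(dk(P[v,u])*1000).round().astype(int).tolist() for u in (250,254,258,262,266)])
E
```

```text
0.40000000000000036 5.941489097399521e-05 [-0.16496038  0.01201954 -0.01493999]
204 [[-192, -43, 99], [-183, -31, 86], [-175, -22, 76], [-156, 54, 2], [-147, 52, 2]]
206 [[-189, -20, 72], [-179, 1, 51], [-171, 8, 43], [-157, 50, 0], [-149, 48, 1]]
208 [[-187, 5, 44], [-180, -1, 47], [-173, -1, 46], [-158, 44, 1], [-150, 41, 1]]
210 [[-187, 6, 38], [-181, 0, 42], [-173, 0, 40], [-159, 39, -1], [-151, 37, 0]]
212 [[-184, 39, 1], [-181, 0, 36], [-173, -1, 35], [-161, 32, 1], [-153, 29, 1]]
214 [[-185, 33, 1], [-181, 0, 31], [-170, 28, 1], [-162, 25, 2], [-154, 25, 0]]
216 [[-187, 28, 1], [-179, 25, 1], [-171, 22, 2], [-163, 20, 2], [-155, 18, 1]]
218 [[-188, 21, 2], [-180, 19, 1], [-172, 18, 0], [-164, 14, 2], [-157, 12, 1]]
220 [[-189, 17, 0], [-181, 14, 1], [-174, 9, 3], [-165, 12, -2], [-158, 7, 1]]
222 [[-190, 11, 0], [-182, 7, 2], [-175, 6, 1], [-166, 6, -2], [-159, 0, 2]]
224 [[-191, 8, -2], [-184, 2, 2], [-176, 1, 0], [-168, -3, 1], [-161, -6, 3]]
```

View pics/s3.png

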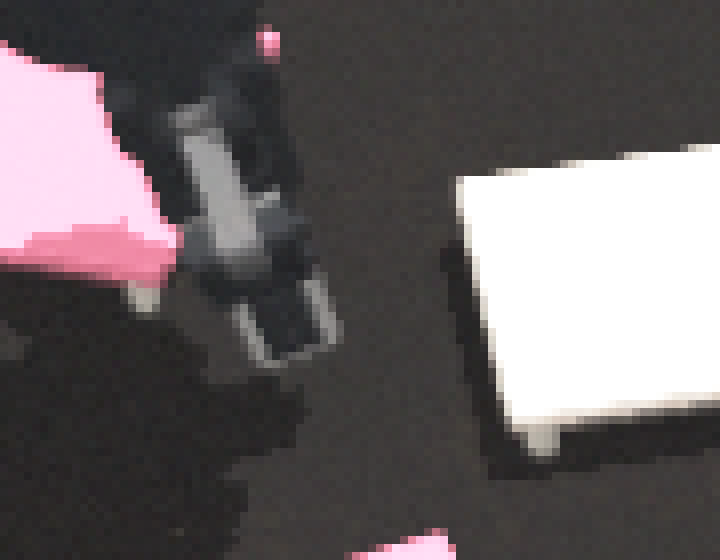

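With the fingers shut the tip is at z≈0.027 while the TCP reads -0.015, so the true tip sits about 43 mm behind the reported TCP. I use that measured offset and check what tilt is reachable.

```bash
cat >> h.py <<'E'
S=.043
def tip(x,y,z,a):  # TCP target so that tip centre is at deck coords (x,y,z)
    return w(x+S*np.sin(a),y,z-S*np.cos(a))
E
python3 - <<'E'
from h import *
for a in (0,.08,.15,.2,.3):
    for p in ([-.165,.012,.06],[-.16,.012,.006],[-.137,.012,.006],[-.12,.012,.012],[-.09,.012,.07],[-.03,.012,.1],[.02,.012,.1],[.03,.012,.03]):
        s=solve_ik(tip(*p,a),Q(a));print(a,p,None if s is None else np.round(s,2))
E
```

```text
0 [-0.165, 0.012, 0.06] [-0.47  0.39  0.13  2.22 -0.09  0.53  1.37]
0 [-0.16, 0.012, 0.006] [-0.42  0.5   0.07  2.24 -0.09  0.4   1.37]
0 [-0.137, 0.012, 0.006] [-0.4   0.53  0.07  2.19 -0.08  0.43  1.37]
0 [-0.12, 0.012, 0.012] [-0.39  0.53  0.06  2.15 -0.07  0.47  1.37]
0 [-0.09, 0.012, 0.07] [-0.4   0.46  0.1   2.04 -0.07  0.64  1.39]
0 [-0.03, 0.012, 0.1] [-0.37  0.49  0.1   1.87 -0.07  0.78  1.41]
0 [0.02, 0.012, 0.1] [-0.33  0.56  0.08  1.75 -0.05  0.84  1.41]
0 [0.03, 0.012, 0.03] [-0.28  0.66  0.02  1.76 -0.02  0.72  1.38]
0.08 [-0.165, 0.012, 0.06] [-0.52  0.36  0.17  2.29 -0.09  0.42  1.36]
0.08 [-0.16, 0.012, 0.006] [-0.47  0.48  0.11  2.31 -0.1   0.27  1.36]
0.08 [-0.137, 0.012, 0.006] [-0.45  0.5   0.1   2.26 -0.09  0.31  1.37]
0.08 [-0.12, 0.012, 0.012] [-0.43  0.51  0.1   2.22 -0.08  0.35  1.37]
0.08 [-0.09, 0.012, 0.07] [-0.45  0.43  0.14  2.11 -0.08  0.53  1.39]
0.08 [-0.03, 0.012, 0.1] [-0.41  0.46  0.15  1.95 -0.08  0.66  1.41]
0.08 [0.02, 0.012, 0.1] [-0.37  0.52  0.11  1.82 -0.06  0.72  1.41]
0.08 [0.03, 0.012, 0.03] [-0.32  0.63  0.06  1.84 -0.03  0.59  1.39]
0.
[... 964 characters left out ...]
 0.49  1.4 ]
0.2 [0.02, 0.012, 0.1] [-0.43  0.48  0.18  1.94 -0.07  0.54  1.42]
0.2 [0.03, 0.012, 0.03] [-0.38  0.59  0.12  1.96 -0.06  0.4   1.4 ]
0.3 [-0.165, 0.012, 0.06] [-0.5   0.31  0.05  2.47  0.83  0.13  0.37]
0.3 [-0.16, 0.012, 0.006] [-0.15  0.49 -0.38  2.46  1.79  0.3  -0.59]
0.3 [-0.137, 0.012, 0.006] [-0.24  0.49 -0.24  2.42  1.76  0.22 -0.53]
0.3 [-0.12, 0.012, 0.012] [ 0.13  0.57 -0.7   2.35  1.52  0.46 -0.24]
0.3 [-0.09, 0.012, 0.07] [-0.6   0.37  0.27  2.31 -0.06  0.19  1.34]
0.3 [-0.03, 0.012, 0.1] [-0.55  0.39  0.26  2.15 -0.07  0.33  1.38]
0.3 [0.02, 0.012, 0.1] [-0.49  0.45  0.23  2.03 -0.08  0.38  1.41]
0.3 [0.03, 0.012, 0.03] [-0.43  0.57  0.16  2.05 -0.07  0.24  1.39]
```

```bash
python3 - <<'E'
from h import *
a=.12
move_pose(tip(-.16,.012,.03,a),Q(a)); set_gripper(.03); 
servo_line(tip(-.16,.012,.012,a),speed=.08);dwell(.1);f0=F()
for z in np.arange(.009,-.012,-.0015):
    servo_line(tip(-.16,.012,z,a),speed=.05); f=F()-f0
    print(round(z,4),dk(read_eef_pos()).round(4),f.round(2))
    if f[2]>3: break
print(read_time_s(),np.round(read_joint_pos(),2))
p,d=capture("side");cv2.imwrite("pics/s4.png",cv2.resize(p[160:260,210:350],None,fx=5.5,fy=5.5,interpolation=cv2.INTER_CUBIC))
E
```

```text
0.009 [-0.1548  0.012  -0.0337] [0.92 0.42 0.22]
0.0075 [-0.1549  0.012  -0.0352] [-0.15  0.22 -0.4 ]
0.006 [-0.1547  0.012  -0.0367] [ 0.16 -0.07  1.49]
0.0045 [-0.1546  0.0121 -0.0372] [-7.   -0.45 28.9 ]
12.4583 [-0.49  0.48  0.13  2.35 -0.11  0.21  1.36]
```

View pics/s4.png

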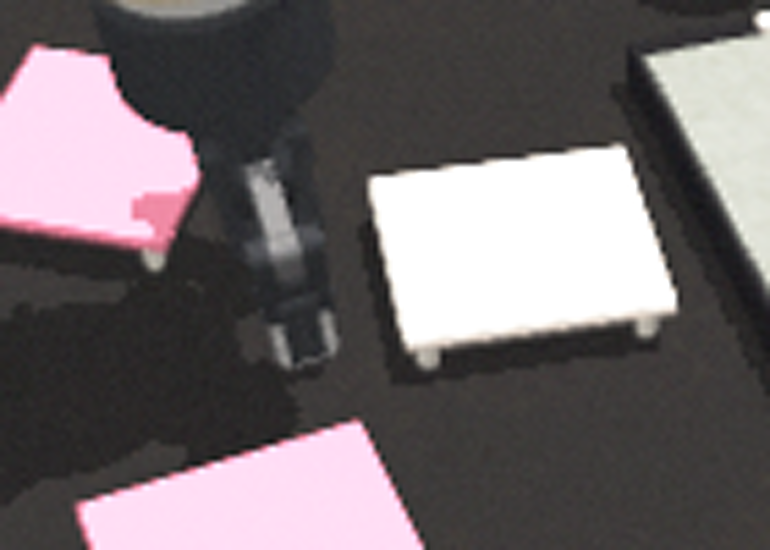

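The table is felt at TCP z=-0.037, so S≈0.038. Now I push the board to the wall.

```bash
sed -i 's/^S=.*/S=.038/' h.py; python3 - <<'E'
from h import *
a=.12;z=.005
servo_line(tip(-.158,.012,z,a),speed=.05);dwell(.05)
servo_line(tip(-.138,.012,z,a),speed=.08);dwell(.1);f0=F();np.save("f0.npy",f0)
servo_line(tip(-.116,.012,z,a),speed=.06)
print(F()-f0)
for x in np.arange(-.115,-.098,.001):
    servo_line(tip(x,.012,z,a),speed=.04); f=F()-f0
    print(round(x,4),dk(read_eef_pos()).round(4),f.round(2))
    if f[0]<-4: break
print(read_time_s())
p,d=capture("side");cv2.imwrite("pics/s5.png",cv2.resize(p[160:260,210:350],None,fx=5.5,fy=5.5,interpolation=cv2.INTER_CUBIC))
E
```

```text
[ 0.68272615 -0.25383324  0.32093167]
-0.115 [-0.1106  0.012  -0.0327] [0.33 0.67 0.21]
-0.114 [-0.1094  0.012  -0.0327] [0.59 0.91 0.12]
-0.113 [-0.1084  0.012  -0.0327] [-0.15  0.17  0.2 ]
-0.112 [-0.1075  0.012  -0.0327] [-0.59  0.63 -0.21]
-0.111 [-0.1063  0.012  -0.0327] [ 0.21  0.36 -0.07]
-0.11 [-0.1053  0.012  -0.0327] [1.05 0.78 0.63]
-0.109 [-0.1043  0.012  -0.0327] [ 0.45  0.03 -0.07]
-0.108 [-0.1036  0.012  -0.0328] [ 0.09 -0.05  0.01]
-0.107 [-0.1035  0.0119 -0.033 ] [-4.95  1.    2.51]
16.0917
```

View pics/s5.png

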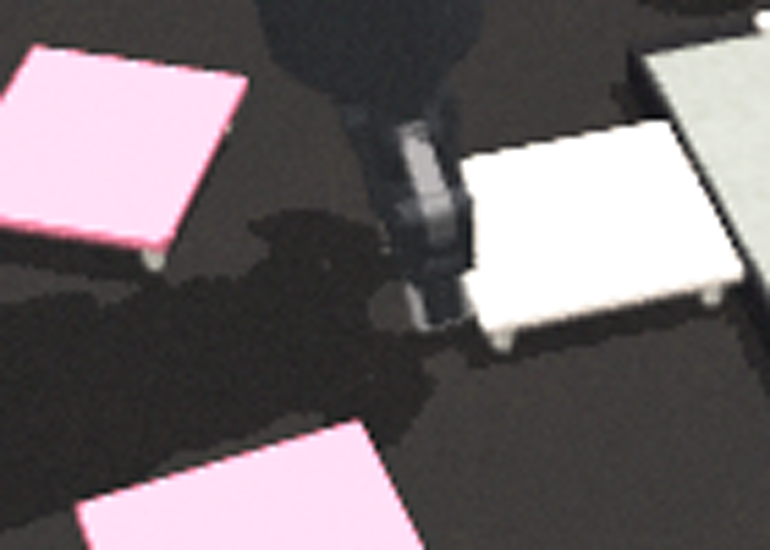

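The board is now square against the wall (side crop: far edge along the deck edge, fingers at (440,300)). Now I lift along the arc with force feedback.

```bash
cat > lift.py <<'E'
from h import *
import json
def run(st,phi_end,dphi=np.radians(2.5),Ft=6,spd=.06,a1=None):
    f0=np.load("f0.npy");L=.1002
    n=max(1,int(np.ceil((phi_end-st["phi"])/dphi)))
    a0=st["a"]
    for i in range(n):
        ph=st["phi"]+dphi/2
        f=F()-f0; c=np.clip(.0001*(Ft+f[0]),-.001,.0012)
        st["x"]+=L*np.sin(ph)*dphi+c; st["z"]+=L*np.cos(ph)*dphi
        st["phi"]+=dphi
        if a1 is not None: st["a"]=a0+(a1-a0)*(i+1)/n
        servo_line(tip(st["x"],.012,st["z"],st["a"]),Q(st["a"]),speed=spd)
        print(round(np.degrees(st["phi"]),1),round(st["x"],4),round(st["z"],4),f.round(1),round(c*1000,2))
        if abs(f).max()>25: print("HIGH");break
    json.dump(st,open("st.json","w"))
    print(read_time_s())
def pic(n,name,box,k):
    p,d=capture(n);x,y,ww,h=box;cv2.imwrite(name,cv2.resize(p[y:y+h,x:x+ww],None,fx=k,fy=k,interpolation=cv2.INTER_CUBIC))
E
python3 - <<'E'
from lift import *
st=dict(x=-.107,z=.005,phi=np.radians(-3.4),a=.12)
run(st,np.radians(25))
pic("side","pics/s6.png",(210,130,170,130),4.6)
E
```

```text
-0.9 -0.1072 0.0094 [-6.2  0.9  2. ] -0.02
1.6 -0.1071 0.0137 [-5.2  0.5 -0.4] 0.08
4.1 -0.1069 0.0181 [-6.4 -0.5  0.5] -0.04
6.6 -0.1064 0.0225 [-5.2  1.2  0.3] 0.08
9.1 -0.1058 0.0268 [-6.   1.1  0.5] -0.0
11.6 -0.105 0.0311 [-6.2  0.3  0.6] -0.02
14.1 -0.1041 0.0354 [-6.7  0.2  0.9] -0.07
16.6 -0.103 0.0396 [-5.9  0.5  1.7] 0.01
19.1 -0.1016 0.0437 [-6.   0.5  2. ] -0.0
21.6 -0.1002 0.0478 [-7.1  0.6  2.3] -0.11
24.1 -0.0986 0.0519 [-6.5  0.7  2. ] -0.05
26.6 -0.0967 0.0558 [-5.9  0.9  2.3] 0.01
19.1417
```

View pics/s6.png

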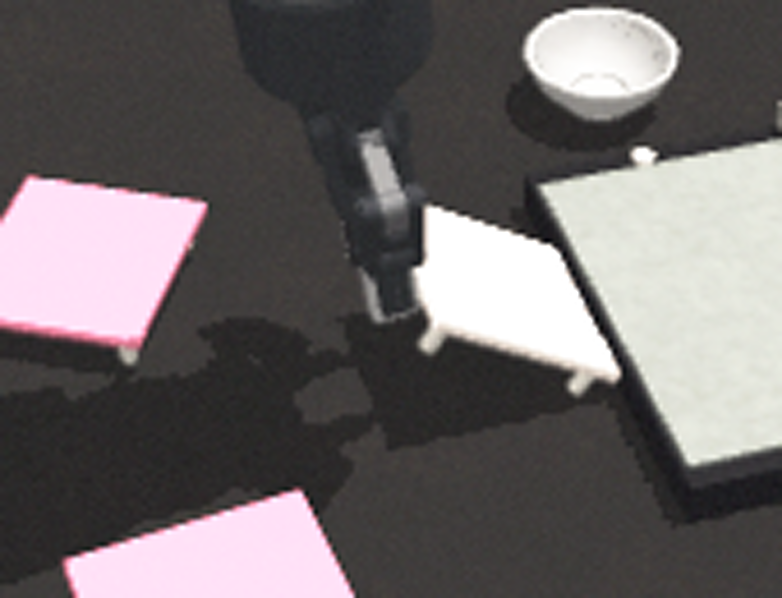

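Lifting works: the board tilts about 27° with its far edge held at the deck lip and forces around 6 N. I continue with the force target taken along the board.

```bash
python3 - <<'E'
s=open('lift.py').read()
s=s.replace("c=np.clip(.0001*(Ft+f[0]),-.001,.0012)","comp=-f[0]*np.cos(ph)+f[2]*np.sin(ph);c=np.clip(.0001*(Ft-comp),-.001,.0008)")
s=s.replace("*dphi+c; st[\"z\"]+=L*np.cos(ph)*dphi","*dphi+c*np.cos(ph); st[\"z\"]+=L*np.cos(ph)*dphi-c*np.sin(ph)")
open('lift.py','w').write(s)
E
python3 - <<'E'
from lift import *
st=json.load(open("st.json"))
run(st,np.radians(41),Ft=6)
run(st,np.radians(54),Ft=4)
pic("side","pics/s7.png",(210,110,170,130),4.6)
E
```

```text
29.1 -0.0943 0.0595 [-1.6  0.3  0.8] 0.42
31.6 -0.0917 0.063 [-1.6  0.2  0.3] 0.45
34.1 -0.0889 0.0664 [-0.9 -0.1  0.5] 0.5
36.6 -0.0859 0.0697 [-0.1  0.1  0.1] 0.58
39.1 -0.0828 0.0728 [-0.9 -0.2 -0.3] 0.55
41.6 -0.0795 0.0757 [-1.3  0.3 -0.9] 0.56
20.6917
44.1 -0.0762 0.0787 [-0.1  0.  -0.4] 0.41
46.6 -0.0729 0.0815 [ 0.2 -0.1  0.4] 0.38
49.1 -0.0694 0.0842 [-0.7  0.7  0.7] 0.3
51.6 -0.0658 0.0867 [-0.3  0.1 -0.2] 0.4
54.1 -0.0621 0.089 [-0.2  0.8  0.3] 0.36
21.9417
```

View pics/s7.png

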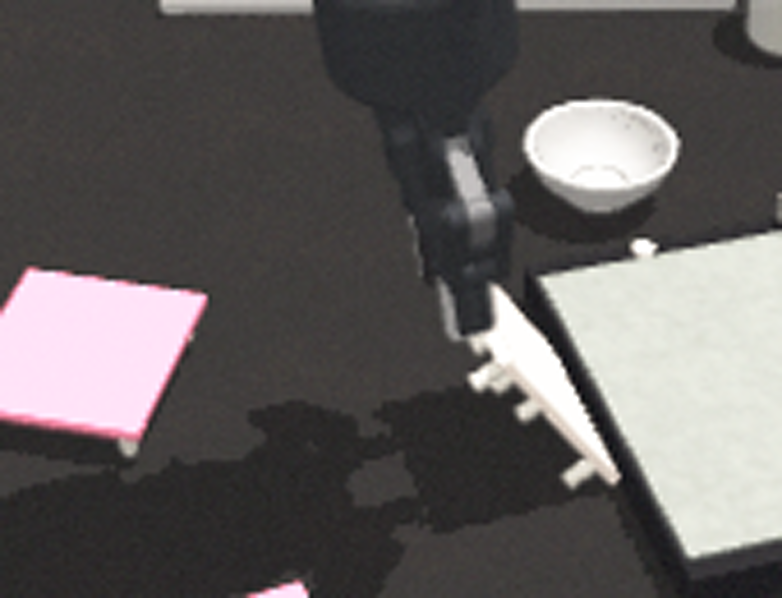

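The board is at about 55° and its far edge has slid down the wall a little. The edge sits about 4 mm above my tip (crop (482,325) against tip (475,335)), so I now go forward with a slight dip rather than up.

```bash
python3 - <<'E'
from lift import *
st=json.load(open("st.json"));f0=np.load("f0.npy")
for x,z in [(-.059,.0880),(-.056,.0868),(-.053,.0858),(-.050,.0852),(-.047,.085),(-.044,.085)]:
    servo_line(tip(x,.012,z,.12),speed=.06);f=F()-f0;print(x,z,f.round(1))
    if abs(f).max()>25:break
st.update(x=x,z=z);json.dump(st,open("st.json","w"))
pic("side","pics/s8.png",(230,110,150,130),5);print(read_time_s())
E
```

```text
-0.059 0.088 [-6.3  0.2 14.9]
-0.056 0.0868 [-15.3  -1.3  36.7]
22.5417
```

View pics/s8.png

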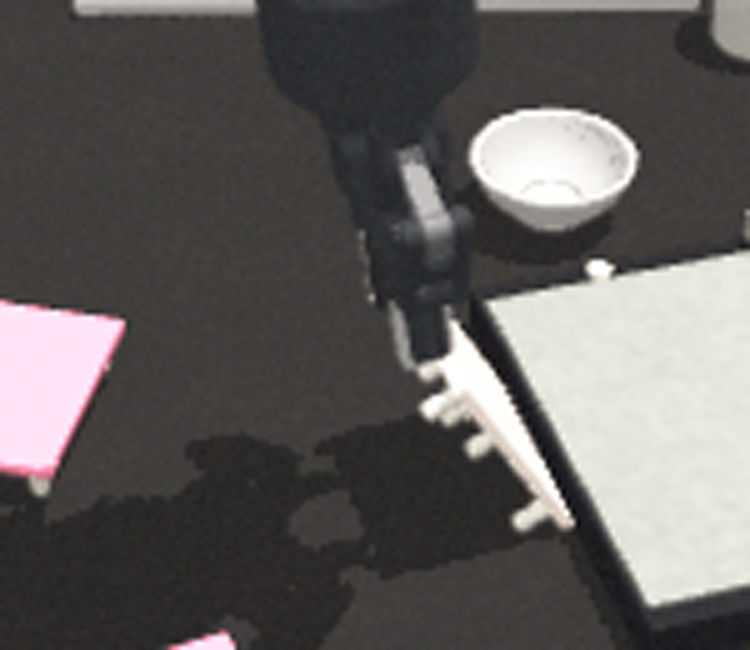

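The upward force means the tip is seated on a top-row peg, inside the edge strip, which is a good hold. I ease off slightly and follow the arc with low force.

```bash
python3 - <<'E'
from lift import *
st=json.load(open("st.json"))
st["z"]=.0895; st["phi"]=np.radians(60)
servo_line(tip(st["x"],.012,st["z"],.12),speed=.05); print((F()-np.load("f0.npy")).round(1))
run(st,np.radians(78),Ft=4)
pic("side","pics/s9.png",(230,110,150,130),5)
E
```

```text
[-4.2  0.1 12.8]
62.5 -0.0526 0.0924 [-4.2  0.1 12.8] -0.92
65.0 -0.0485 0.0939 [ 0.7  1.2 -0.5] 0.48
67.5 -0.0443 0.0953 [0.8 0.1 0.3] 0.4
70.0 -0.0401 0.0965 [0.7 0.9 0. ] 0.42
72.5 -0.0358 0.0975 [ 0.7  0.1 -0.4] 0.46
75.0 -0.0315 0.0983 [ 0.4  0.2 -0. ] 0.42
77.5 -0.0271 0.0989 [ 0.3  0.7 -0.2] 0.43
80.0 -0.0227 0.0993 [ 0.6  0.1 -1. ] 0.51
24.7917
```

View pics/s9.png

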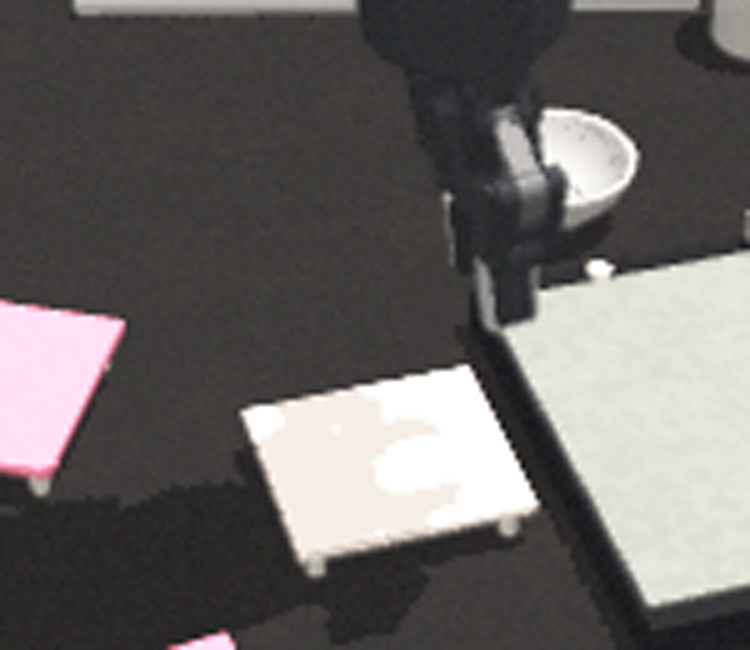

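The board slid off and fell back flat, pegs down, a little away from the wall. That is recoverable. I measure it from this picture and retry with a path that follows the sliding far edge, fingers narrower so they fit between the pegs, and a deeper hook.

```bash
python3 - <<'E'
from h import *
px=np.array([[242,408],[468,366],[538,508],[308,562]])/5+[230,110]
print(np.array([dk(q) for q in ray("side",px,.021)]).round(4))
p,d=capture("top");x,y,ww,h=(230,90,150,160);cv2.imwrite("pics/t9.png",cv2.resize(p[y:y+h,x:x+ww],None,fx=3.7,fy=3.7,interpolation=cv2.INTER_CUBIC))
E
```

```text
[[-0.1172  0.0619  0.021 ]
 [-0.0171  0.0605  0.021 ]
 [-0.0177 -0.0316  0.021 ]
 [-0.1144 -0.0342  0.021 ]]
```

View pics/t9.png

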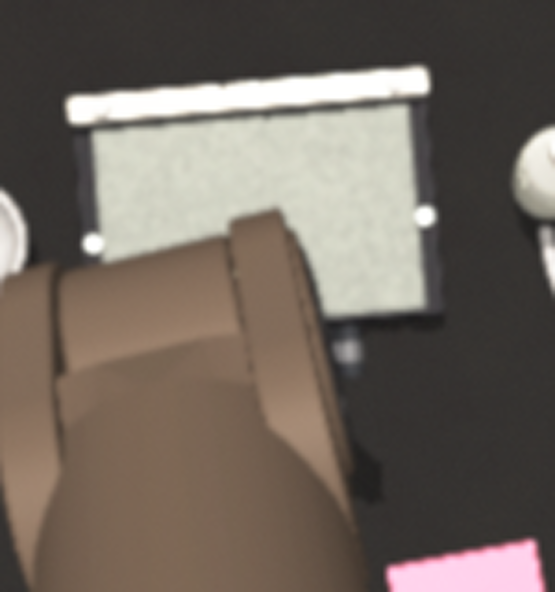

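```bash
cat > p2.py <<'E'
from lift import *
Y=.0135
def af(deg): return float(np.interp(deg,[-4,8,50,95],[.12,.12,.3,.3]))
def path(deg,h=.010):  # deg=theta board tilt
    t=np.radians(deg);ph=t-np.radians(3.43);c,s=np.cos(t),np.sin(t)
    zp=max(.021*c-.005*s,.006*c); C=np.array([-.1002*np.cos(ph),zp+.1002*np.sin(ph)])
    a=af(deg);u=C-.011*np.array([np.cos(a),np.sin(a)])-h*np.array([-np.sin(a),np.cos(a)])
    return u[0],u[1],a
E
python3 - <<'E'
from p2 import *
for d in range(0,91,15):
    x,z,a=path(d);s=solve_ik(tip(x,Y,z,a),Q(a));print(d,round(x,4),round(z,4),round(a,2),None if s is None else s.round(2))
servo_line(tip(-.145,Y,.045,.12),speed=.12);set_gripper(.022)
servo_line(tip(-.145,Y,.0035,.12),speed=.1);dwell(.1);f0=F();np.save("f0.npy",f0)
servo_line(tip(-.113,Y,.0035,.12),speed=.06);print((F()-f0).round(1))
for x in np.arange(-.112,-.100,.001):
    servo_line(tip(x,Y,.0035,.12),speed=.05);f=F()-f0
    if f[0]<-3.5: break
print(x,f.round(1),read_time_s());np.save("x0.npy",x)
pic("side","pics/s10.png",(210,130,170,130),4.6)
E
```

```text
0 -0.1097 0.0038 0.12 [-0.46  0.51  0.13  2.23 -0.1   0.29  1.39]
15 -0.1075 0.0276 0.15 [-0.48  0.46  0.15  2.24 -0.08  0.3   1.36]
30 -0.0982 0.0484 0.21 [-0.52  0.41  0.19  2.26 -0.05  0.27  1.33]
45 -0.0828 0.0652 0.28 [-0.56  0.38  0.23  2.27 -0.02  0.23  1.3 ]
60 -0.0628 0.077 0.3 [-0.56  0.38  0.24  2.24 -0.01  0.25  1.3 ]
75 -0.0392 0.0838 0.3 [-0.53  0.39  0.22  2.18 -0.02  0.29  1.32]
90 -0.0135 0.0872 0.3 [-0.5   0.42  0.21  2.12 -0.03  0.33  1.35]
[ 0.5 -0.6  0.1]
-0.107 [-4.6 -0.3  1.7] 29.2583
```

View pics/s10.png

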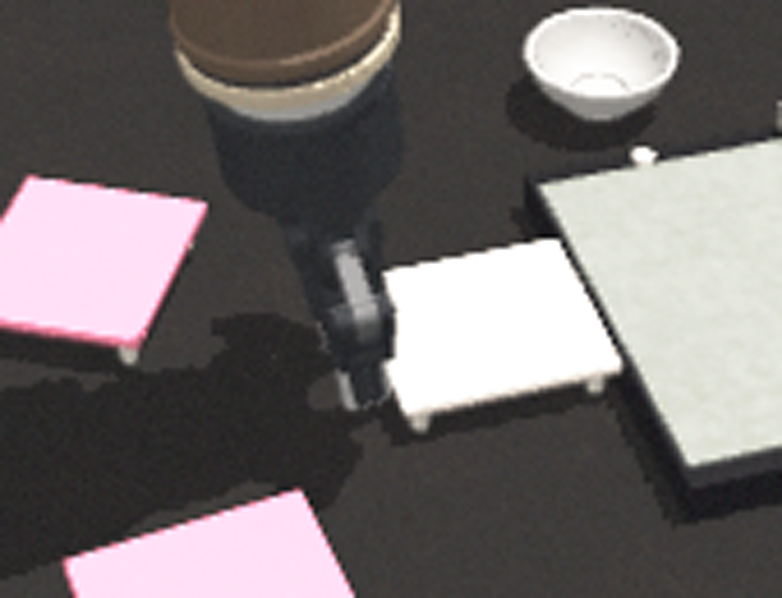

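```bash
cat >> p2.py <<'E'
def go(d0,d1,dl,Ft,step=3,clipp=.0006):
    f0=np.load("f0.npy")
    for d in np.arange(d0+step,d1+.1,step):
        f=F()-f0; dl+=np.clip(.0001*(Ft+f[0]),-.001,clipp)
        x,z,a=path(d); servo_line(tip(x+dl,Y,z,a),Q(a),speed=.08)
        print(d,round(x+dl,4),round(z,4),f.round(1),round(dl*1e3,2))
        if abs(f).max()>22: print("HIGH");break
    json.dump([float(d),float(dl)],open("d.json","w"));print(read_time_s())
    return d,dl
E
python3 - <<'E'
from p2 import *
d,dl=go(0,24,.0027,5)
d,dl=go(d,42,dl,4)
pic("side","pics/s11.png",(210,120,170,130),4.6)
E
```

```text
3.0 -0.1071 0.0087 [-4.2 -0.1  2.2] 2.78
6.0 -0.107 0.0136 [-4.4 -1.1 -1.1] 2.84
9.0 -0.1067 0.0184 [-6.1 -1.3 -1. ] 2.73
12.0 -0.106 0.023 [-5.8 -1.6  0.6] 2.65
15.0 -0.1049 0.0276 [-4.7 -1.   0.3] 2.68
18.0 -0.1036 0.032 [-5.7 -0.6  0.8] 2.6
21.0 -0.1022 0.0363 [-6.7 -1.2 -0.1] 2.44
24.0 -0.1004 0.0405 [-5.6  0.   1.1] 2.37
31.3083
27.0 -0.0985 0.0445 [-6.9 -0.9  1.2] 2.09
30.0 -0.0965 0.0484 [-7.6 -1.1  1.7] 1.72
33.0 -0.0942 0.0521 [-7.4 -0.9  2.6] 1.39
36.0 -0.0919 0.0557 [-9.6 -0.5  4.3] 0.83
39.0 -0.0885 0.059 [-1.2 -1.2  0.2] 1.11
42.0 -0.0848 0.0622 [-0.3 -1.1 -0.2] 1.48
32.8083
```

View pics/s11.png

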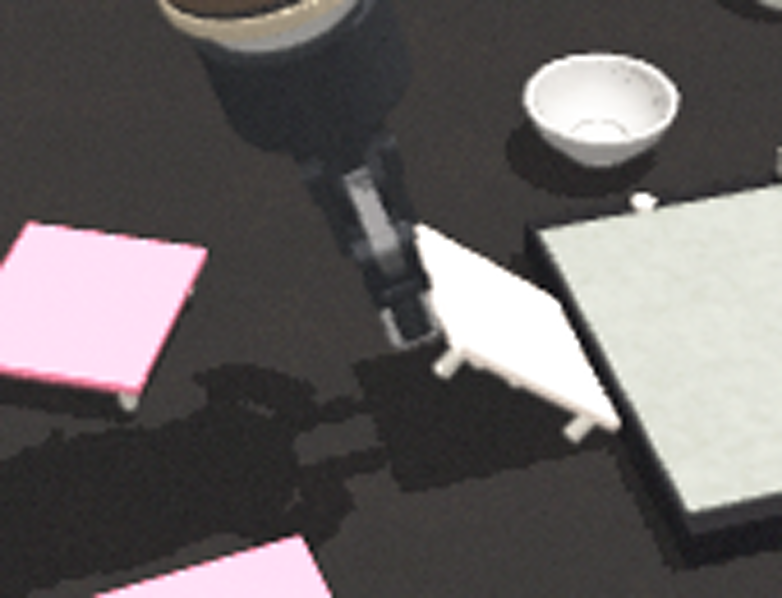

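The hook is good now: the edge is at crop (432,300) and the tip is well below it at (415,340). I continue up to near vertical.

```bash
python3 - <<'E'
from p2 import *
d,dl=json.load(open("d.json"))
d,dl=go(d,66,dl,3,clipp=.0004)
pic("side","pics/s12.png",(220,110,160,130),4.8)
E
```

```text
45.0 -0.081 0.0652 [-0.  -0.9  0.6] 1.78
48.0 -0.077 0.0679 [-0.3 -1.6 -0.2] 2.05
51.0 -0.0728 0.0705 [-0.1 -0.5 -0. ] 2.34
54.0 -0.0685 0.0729 [ 0.1 -0.8 -0.6] 2.65
57.0 -0.0641 0.0751 [-0.1 -1.5 -0.6] 2.93
60.0 -0.0597 0.077 [-1.5 -1.3 -0.5] 3.08
63.0 -0.0549 0.0787 [-0.2 -0.5 -0.4] 3.36
66.0 -0.0501 0.0801 [-0.7 -0.7 -0.4] 3.59
34.8583
```

View pics/s12.png

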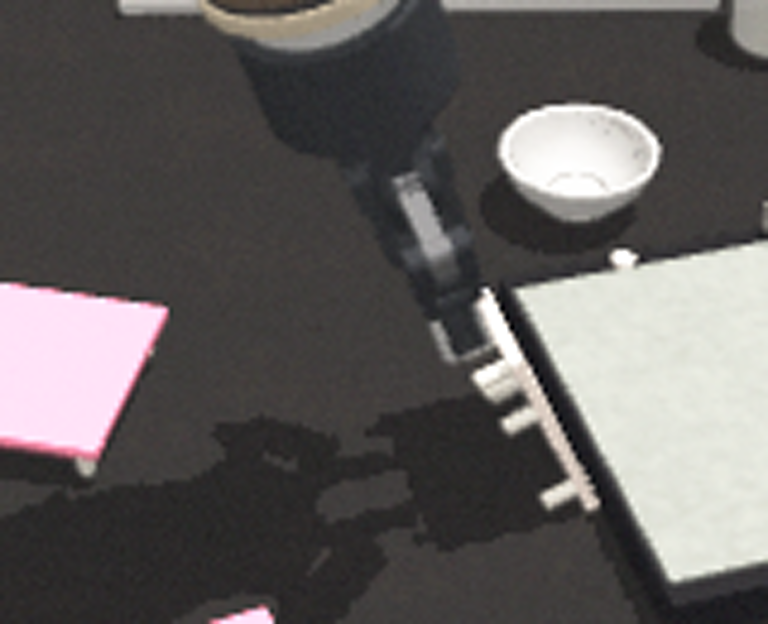

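The board is at about 66° and well supported. I carry on past vertical and push it over.

```bash
python3 - <<'E'
from p2 import *
d,dl=json.load(open("d.json"));f0=np.load("f0.npy")
d,dl=go(d,87,dl,3,clipp=.0004)
pic("side","pics/s13.png",(220,110,160,130),4.8)
x,z,a=path(d);x+=dl
for i in range(8):
    x+=.004;servo_line(tip(x,Y,z,a),speed=.08);f=F()-f0;print(round(x,4),f.round(1))
    if abs(f).max()>20: break
json.dump([x,z,a],open("e.json","w"))
pic("side","pics/s14.png",(220,110,160,130),4.8);print(read_time_s())
E
```

```text
69.0 -0.0452 0.0813 [-0.6 -1.6  0.6] 3.83
72.0 -0.04 0.0823 [ 0.2 -1.2  0.4] 4.15
75.0 -0.0348 0.0838 [ 0.2 -0.9 -1. ] 4.48
78.0 -0.0295 0.085 [-0.4 -0.1 -1.6] 4.74
81.0 -0.0241 0.086 [-0.1 -1.5 -0.5] 5.04
84.0 -0.0186 0.0867 [ 0.1 -1.1 -0.4] 5.35
87.0 -0.0131 0.0871 [ 0.3 -0.3 -0.4] 5.68
36.6583
-0.0091 [ 0.  -0.8 -0.7]
-0.0051 [ 0.5 -0.1 -0.7]
-0.0011 [ 0.3 -1.1 -0.7]
0.0029 [ 0.1 -1.3 -0.3]
0.0069 [-0.4 -0.8 -0.4]
0.0109 [ 0.3 -0.2 -0.5]
0.0149 [-0.4  0.8 -0.5]
0.0189 [ 0.9 -2.1 -0.2]
38.7583
```

View pics/s13.png

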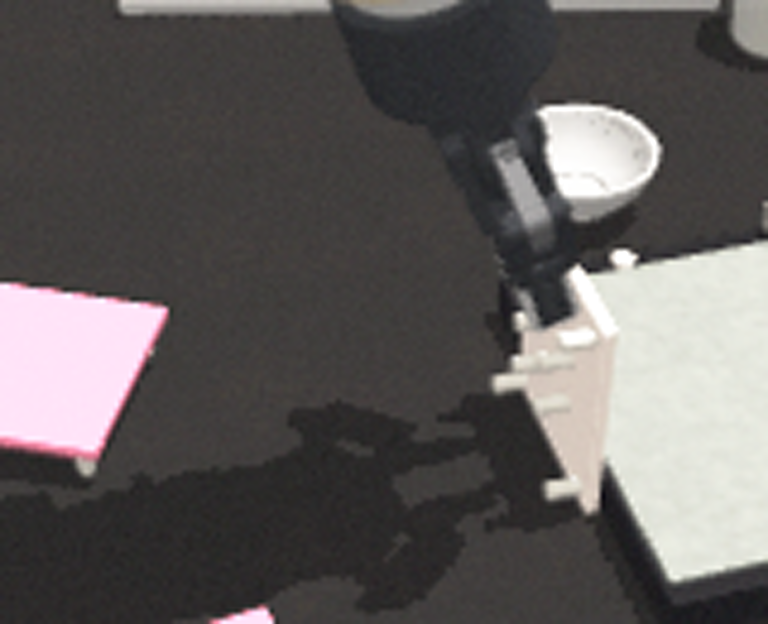

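View pics/s14.png

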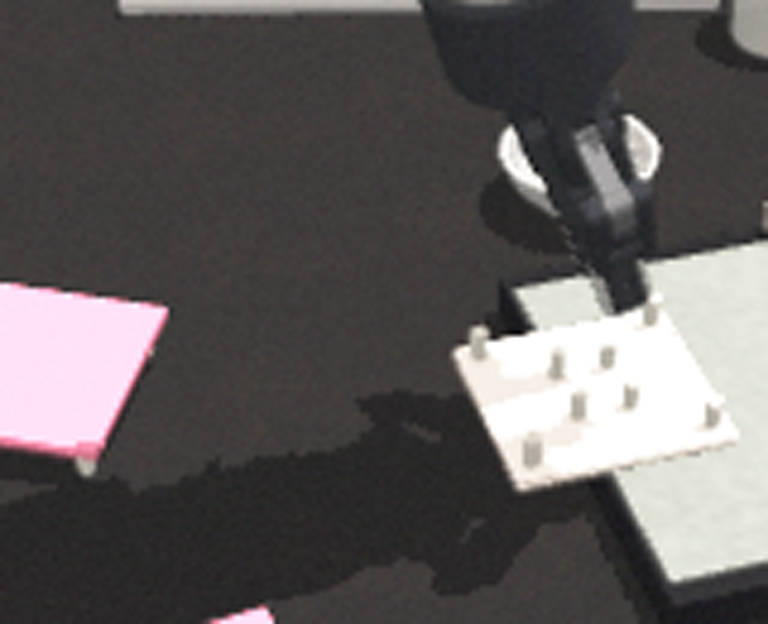

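Flipped: the pegs are up and the board rests on the deck with its near edge overhanging. I locate the near edge and push it back to the rail.

```bash
python3 - <<'E'
from p2 import *
px=np.array([[455,350],[520,490],[738,438]])/4.8+[220,110]
C=np.array([dk(q) for q in ray("side",px,.028)]);print(C.round(4))
xn=C[:2,0].min();y=C[:2,1].mean();print(xn,y)
np.save("yb.npy",y)
x0=xn-.011-.015
for p in [(.0,y,.09),(x0,y,.075),(x0,y,.0245)]: print(solve_ik(tip(*p,0),Q(0)).round(2))
servo_line(tip(x0,y,.075,.05),Q(.05),speed=.18)
servo_line(tip(x0,y,.0250,0),Q(0),speed=.12)
set_gripper(.03);f0=F();np.save("f0.npy",f0);print(read_time_s(),dk(read_eef_pos()))
pic("side","pics/s15.png",(220,110,160,130),4.8)
E
```

```text
[[-0.0376  0.059   0.028 ]
 [-0.0386 -0.0343  0.028 ]
 [ 0.0608 -0.0309  0.028 ]]
-0.03856880572478819 0.012371756656709077
[-0.37  0.54  0.13  1.8  -0.09  0.8   1.44]
[-0.41  0.48  0.13  1.98 -0.09  0.7   1.42]
[-0.39  0.56  0.11  2.01 -0.11  0.58  1.43]
40.25 [-0.06413344  0.01253087 -0.01224934]
```

View pics/s15.png

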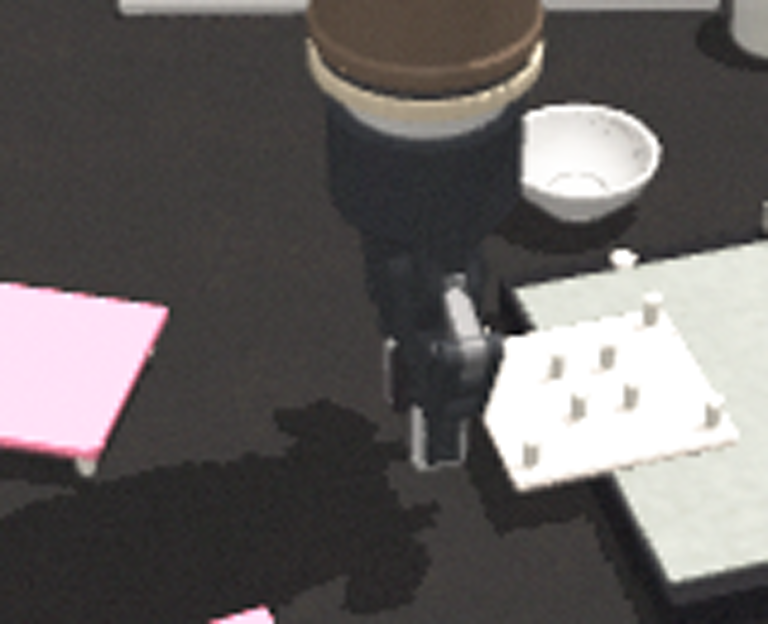

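```bash
python3 - <<'E'
from p2 import *
y=float(np.load("yb.npy"));f0=np.load("f0.npy")
for x in (-.045,-.02,0,.014): 
    servo_line(tip(x,y,.025,0),speed=.06);print(x,(F()-f0).round(1))
x=.014
while x<.033:
    x+=.0012;servo_line(tip(x,y,.025,0),speed=.05);f=F()-f0
    print(round(x,4),f.round(1))
    if f[0]<-7: break
print(read_time_s(),x);np.save("xe.npy",x)
pic("side","pics/s16.png",(260,110,180,140),4.4)
E
```

```text
-0.045 [-0.8  0.4 -0.3]
-0.02 [-1.4 -0.6  0.5]
0 [-0.8  0.4 -0.2]
0.014 [-1.6 -1.2  0.2]
0.0152 [-1.2 -0.   0.8]
0.0164 [-1.1 -0.9  0.3]
0.0176 [-0.6  0.1  0. ]
0.0188 [-0.3 -0.6  1.4]
0.02 [-0.7 -0.7  0.1]
0.0212 [-1.7 -0.7  0.8]
0.0224 [-1.  -1.3  1.2]
0.0236 [-0.6 -0.8  0.8]
0.0248 [-1.2 -0.9  0.3]
0.026 [-1.9 -0.4  1. ]
0.0272 [-6.7 -0.   4.1]
0.0284 [-9.6 -0.5  6.6]
45.2083 0.028399999999999998
```

View pics/s16.png

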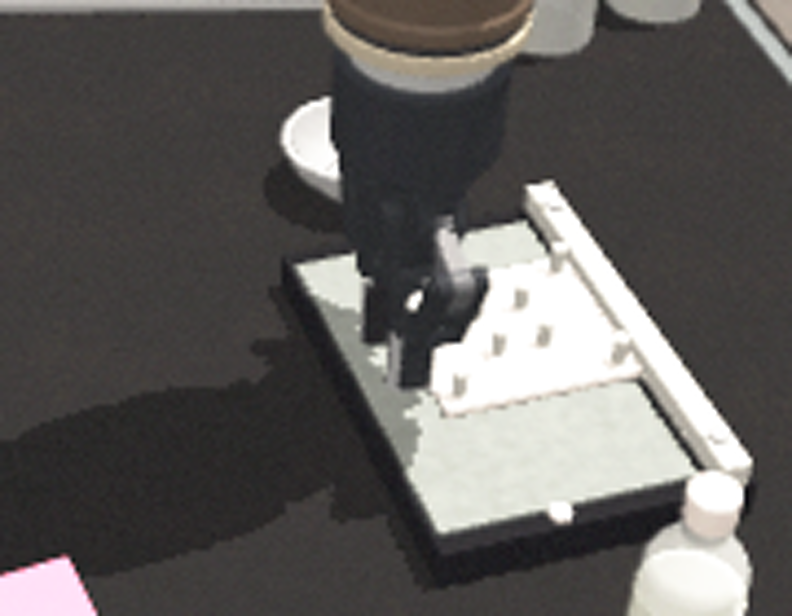

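The board is at the rail (contact at about 10 N). I back off straight and look.

```bash
python3 - <<'E'
from p2 import *
y=float(np.load("yb.npy"))
servo_line(tip(.010,y,.026,0),speed=.06);servo_line(tip(0,y,.11,0),speed=.2)
servo_line(tip(-.14,y+.03,.16,0),speed=.25);print(read_time_s())
pic("side","pics/s17.png",(260,90,180,140),4.4)
p,d=capture("top");np.save("topf.npy",d);cv2.imwrite("pics/topf.png",p)
pic("top","pics/t17.png",(190,90,230,160),3.4)
E
```

```text
47.05
```

View pics/s17.png

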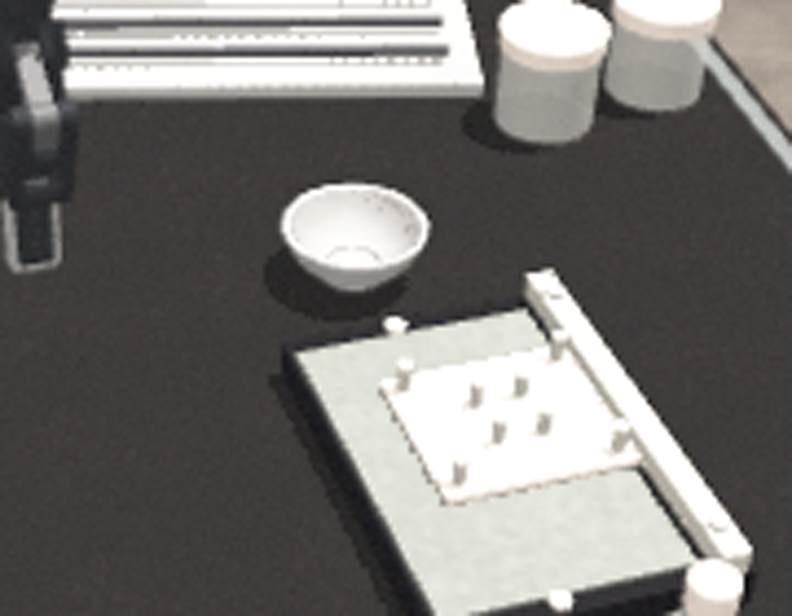

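View pics/t17.png

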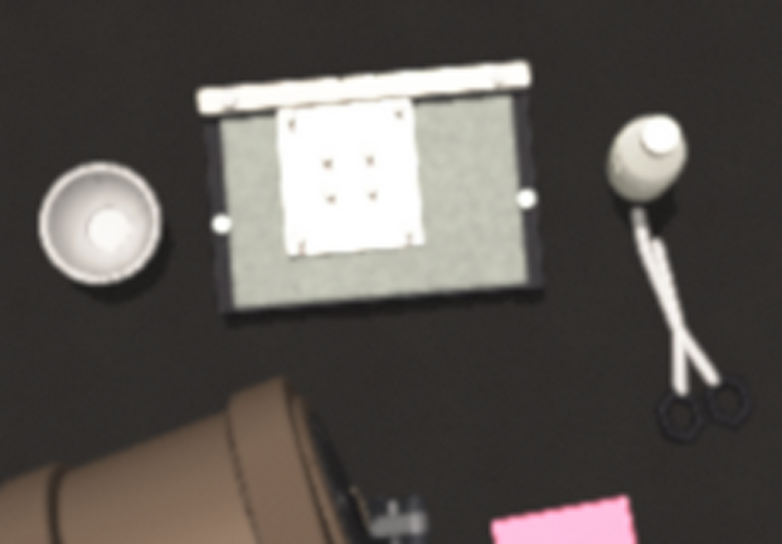

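The board is flipped and against the rail (top crop, plate (280–420, 100–255)), and the bowl, bottle and forceps look unmoved. I check flushness numerically, and the bystanders against the first picture.

```bash
python3 - <<'E'
from h import *
p=cv2.imread("pics/topf.png");p0=cv2.imread("pics/top0.png")
m=(p.min(2)>225).astype(np.uint8)
pts=[]
for u in range(277,311):
    col=np.where(m[120:175,u])[0]
    if len(col): pts.append((u,120+col.max()+.5))
pts=np.array(pts);W_=np.array([dk(q) for q in ray("top",pts,.028)]);
W_=W_[W_[:,0]<.06]
c=np.polyfit(W_[:,1],W_[:,0],1);print("near edge slope",c[0],"x",np.median(W_[:,0]),len(W_), W_[:,1].min(),W_[:,1].max())
for n,(x,y,ww,h) in dict(bowl=(195,130,50,50),bottle=(362,115,35,40),forceps=(372,150,45,75)).items():
    print(n,"max diff",cv2.absdiff(p,p0)[y:y+h,x:x+ww].max(), "mean",cv2.absdiff(p,p0)[y:y+h,x:x+ww].mean())
print(read_time_s())
E
```

```text
near edge slope 0.01558959349065066 x 0.03648091013452681 34 -0.02248673595079384 0.05315393774558506
bowl max diff 4 mean 0.5198666666666667
bottle max diff 3 mean 0.5333333333333333
forceps max diff 4 mean 0.6133333333333333
47.2
```

The near edge reads 36.5 mm with a slope of 0.016 rad, about 1.4 mm across the width. That is near pixel noise, but there is time for a second nudge on the -y side to be sure.

```bash
python3 - <<'E'
from p2 import *
y=-.004
servo_line(tip(-.005,y,.10,0),speed=.25);servo_line(tip(.012,y,.025,0),speed=.15);dwell(.05);f0=F()
servo_line(tip(.0235,y,.025,0),speed=.06);x=.0235
while x<.033:
    x+=.0013;servo_line(tip(x,y,.025,0),speed=.05);f=F()-f0
    print(round(x,4),f.round(1))
    if f[0]<-8: break
servo_line(tip(.010,y,.026,0),speed=.06);servo_line(tip(0,y,.11,0),speed=.2)
servo_line(tip(-.14,.04,.16,0),speed=.25)
p,d=capture("top");cv2.imwrite("pics/topf2.png",p);print(read_time_s())
pts=[]
for u in range(277,311):
    col=np.where(p[120:175,u].min(1)>225)[0]
    if len(col): pts.append((u,120+col.max()+.5))
W_=np.array([dk(q) for q in ray("top",np.array(pts),.028)]);W_=W_[W_[:,0]<.06]
print(np.polyfit(W_[:,1],W_[:,0],1)[0],np.median(W_[:,0]))
pic("side","pics/s18.png",(330,130,110,90),7)
E
```

```text
0.0248 [-1.1  1.1 -0.2]
0.0261 [-0.9 -0.1 -0.6]
0.0274 [-6.1  0.3  3.1]
0.0287 [-9.5  0.3  4.5]
51.875
0.01558959349065066 0.03648091013452681
```

View pics/s18.png

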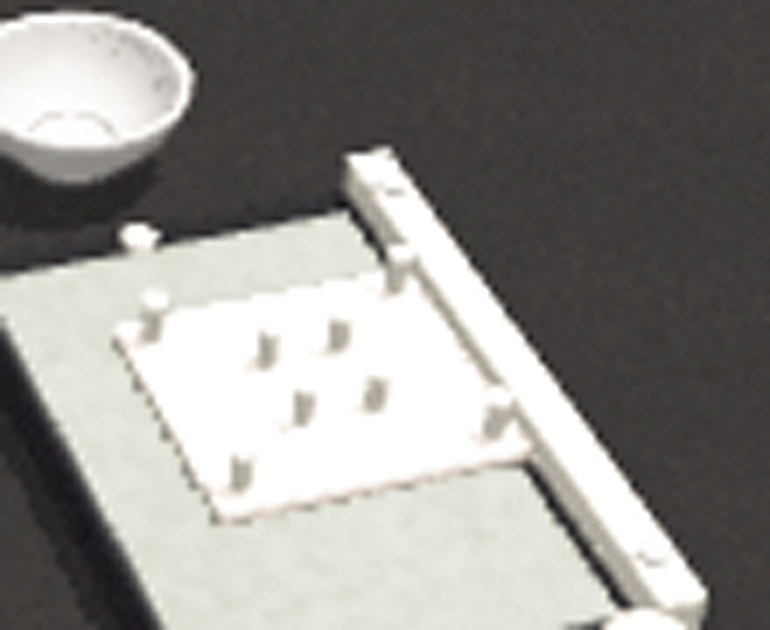

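The second push moved nothing and met the same contact at x=0.027. So the board is flush, and the small slope is measurement error. The side crop shows the plate touching the rail from (395,280) to (530,460). Handing in.

```bash
python3 - <<'E'
from station import *
job_done();print(read_time_s())
E
```

```text
the job is handed in; nothing more can be done
the job is handed in; nothing more can be done
```

The white peg board now lies pegs up on the deck with its edge against the rear rail. I handed the job in at about 52 s, with the arm clear of everything.

- **Flip:** I pushed the board against the deck's front edge and tipped it up with two fingertips set apart behind its near edge, so it was never pinched or picked up. On the first try it slipped off at about 60° and fell back flat, pegs down. The second try, with a deeper hook and a lower path, flipped it over cleanly.
- **Push back:** I pushed the near edge until the board met the rail at about 10 N. A second nudge, off to one side, met the rail at the same place and moved nothing.
- **Forces:** The highest force I read at the wrist was about 37 N, well under the 120 N limit. It came on the first try, when a tip pressed on a peg.
- **Bystanders:** After the first push to the rail, the bowl, bottle and forceps looked the same as in the first picture, to within image noise. I did not repeat that comparison after the nudge.

Two checks disagreed:
- **Fingertip position:** The real fingertips were about 38 mm short of the reported tool point. I measured this by touching the table and corrected for it.
- **Flushness:** The top camera put the board's near edge at 36.5 mm with a slope of 0.016 rad, where 35 mm and zero were expected. Two pushes to firm contact suggest this is camera error, but I could not measure flushness more finely than about 1.5 mm.

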